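# Close up the pack of a cross-flow filter holder

### The job

Close up the filter pack: take the blue end plate out of the white rack, thread it over both tie rods of the filter holder, the same way up as it stood, and slide it along so that the white cassette already hanging there is flush against the manifold's gasket and the end plate is flush against the cassette. Leave both parts hanging square on the rods, and do not disturb the spare cassette, the two hand nuts or the bottle.

Things in the scene. Friction and masses are not known exactly. Their poses are not given: they have to be found in the camera images.
- endplate_mid (a point): Centre of the blue end plate: flat metal plate 140 mm wide, 90 high, 16 thick (0.5 kg), both faces alike, standing upright in a slot of the white rack. Point mid-width, mid-thickness, 45 mm below its top edge. Own x = thickness, y = width, z = up. Two 16 mm round through holes along x, centres 50 mm either side (+y, -y) and 20 mm above this point.
- cassette_mid (a point): Centre of the white filter cassette (orange stripe round its rim) that already hangs on the tie rods, some way off the gasket and free to slide: same size, same holes and same axes as the end plate, about 0.24 kg.
- spare_mid (a point): Centre of the spare white cassette (same size and look as the hanging one) that stands upright in the rack's other slot, 84 mm from the end plate (centre to centre, along the rack's x); it stays there.
- rack_mid (a point): Centre of the tray top, 8 mm above the bench, of a white plastic rack, 150 x 150 mm, fixed. Its two slots lie 42 mm either side of it along its x; a part stands on the tray with its width along the rack's y, held loosely (3 mm of play in x) between four 8 mm posts that end 42 mm above the bench, 52 mm either side of the middle.
- rod_tips (a point): Half-way between the free ends of the holder's two steel tie rods, at the height of their axes (97 mm above the bench). x = along the rods, from the manifold out past the free ends (thread a part along -x), y = from rod to rod, z = up. Rods level, 12 mm thick, 100 mm apart, 140 mm long from gasket to tip; the last 10 mm taper to a 5 mm nose.
- pack_face (a point): Point on the gasket face of the manifold block, half-way between the rods at the height of their axes; same axes as the rod tips and 140 mm from them along -x. With the pack closed, the cassette's centre is 8 mm and the end plate's centre 24 mm from this face along +x.
- nut_a: Black star-shaped hand nut, 48 mm across and 20 mm high, lying on the bench; origin at the centre of its underside. Not needed now.
- nut_b: The other, identical hand nut.
- reagent: Amber reagent bottle, 68 mm in diameter and 150 mm tall, standing on the bench; origin at the centre of its underside. Not needed.
- holder: The filter holder, fixed to the bench; origin under its middle, same axes as the rod tips. Steel base plate, top 18 mm above the bench. Aluminium manifold block 150 mm wide, top 118 mm above the bench, with a black gasket on the face the rods come out of. A part hanging on the rods has its centre 22 mm below the rods' axes, top edge 120 mm and lower edge 30 mm above the bench.
There are look-alikes about, which are no part of the job. What is meant by the part that bears endplate_mid is not red, and is the smaller of those in its own colour.

How it is judged:
By the outcome, as a careful person would: the job done as asked, in the order asked, and still so for the second after the job is handed in, with the robot touching nothing.
It also fails if it takes over 58 s, if anything falls off the work surface, if the arm or the gripper's body presses on something with over 40 N, if the wrist force passes 120 N, or if a joint passes its speed limit or range.

### The arm

A 6-joint arm with a two-finger parallel gripper is mounted at the origin on the work surface. World frame = base frame: x ahead of the robot, y to its left, z up, the work surface at z = 0. Lengths are in m, angles in degrees, forces in N, time in s.
With the tool pointing down it reaches from about 0.275 to 0.75 m from the base axis. Payload 10.2 kg.
Tool frame: the origin (TCP) lies midway between the tips of the shut fingers; the grasp point (between the pads) lies 19 mm behind it; z points along the fingers, y is the direction in which the jaws open and shut (so a half turn about z gives the same grasp; the last joint's range is limited). The gripper opens to 88 mm and grips with 3 to 60 N. Pads are 18 mm wide; open, the fingers measure 123 mm over their backs; the gripper's body (75 mm by 187 mm) begins 45 mm behind the grasp point.
Start: joints at [54.236, 17.928, 85.812, -0, 76.261, -12.8], TCP at [0.205, 0.483, 0.207] pointing down, gripper open.
Joint ranges: [-168.41, 168.41], [-55.51, 124.54], [10.69, 146.95], [-70.63, 250.63], [1, 178], [-165.06, 165.06]. Speed limits (degrees/s): [136.94, 136.94, 172.46, 180, 180, 180].

### API

Orientations are given as [roll, pitch, yaw] about the fixed x, y, z axes, in that order (R = Rz(yaw) Ry(pitch) Rx(roll)).
In Python, from bench import arm gives the robot as it stands. Calls block until the motion is done:
- arm.move_pose(position, orientation): joint-space move of the TCP to a pose.
- arm.servo_line(position, rotation=None, velocity=0.15, force_limit=None): straight line of the TCP; rotation=None keeps the orientation; velocity is the mean speed in m/s. With force_limit (N) it stops when the force on the tool has changed by that much, and returns True; else False.
- arm.move_joints(angles): joint-space move.
- arm.move_gripper(opening, strength=None): finger opening in m; strength is the grip in N (None keeps the last); returns when the fingers have stopped.
- arm.hold(seconds).
- arm.solve_ik(position, orientation): joint angles nearest the present ones, or None.
- arm.sense(): the state.
- arm.grab_frame(name): name is "scene" or "top" or "wrist"; returns the picture (420x560x3 uint8, red, green, blue); there is no depth.
- arm.camera_model(name): a dict with "fovy" (degrees; the focal length in pixels is half the picture's height over the tangent of half this angle, whatever the lens; pixels are square), "cx", "cy" (the principal point, pixels), "T" (4x4, takes a point from camera to world coordinates); the wrist camera has in their place "tool_from_camera" (4x4, takes a point from camera to tool coordinates, whose origin is the TCP and whose axes are the flange's). Camera axes: x right, y down, z forward; pixel columns grow to the right and rows downward; lengths in m; the calibration is good to about 2 mm. A picture is of the moment at which its call begins: read the wrist's pose just before it. camera_model takes no time and is no camera call.
A pose or a line that the arm cannot do raises arm.Unreachable and nothing moves.
- arm.close_job(): hands the job in, once; it reports no verdict.
The state is a dict: "time_s": time; "joint_pos": joint angles; "dq": joint speeds; "tau": joint torques, N m; "tool_pos": TCP position; "orientation": TCP orientation; "ft_force": force on the tool from outside, world axes, zero at the start; "moment": the same for the moment, N m; "gripper_width": finger opening in m.
Only numpy, scipy, OpenCV 4.12 (cv2) and the standard library are available. Lean on these libraries where they do the work, as an engineer would, in place of code of your own. Each camera call takes 0.05 s, during which the arm holds its last target. There are 200 camera calls.

## Working session

There is one attempt and no reset: what is moved stays moved. The work goes in short steps, each a Python script; the robot and the scene stay as the last script left them, time stands still between calls to the robot, and variables do not carry over. Pictures are saved under pics/ and viewed, about 8 in all and at most 12, crops included, and the job is handed in when it is done.

```bash
ls; mkdir -p pics
python3 - <<'E'
from bench import arm
import cv2,numpy as np
np.set_printoptions(precision=4,suppress=True)
print(arm.sense())
for n in("scene","top","wrist"):
    im=arm.grab_frame(n); cv2.imwrite(f"pics/{n}0.png",im[:,:,::-1]); print(n,arm.camera_model(n))
E
```

```text
pics
{'time_s': 0.0, 'joint_pos': array([ 54.2361,  17.9599,  85.8525,  -0.0027,  76.2598, -12.8007]), 'dq': array([-0.0283,  0.1126, -0.0641,  0.0418, -0.1821,  0.057 ]), 'tau': array([  0.0025, -40.2211, -25.228 ,   0.0695,   0.0352,  -0.0001]), 'tool_pos': array([0.2047, 0.4832, 0.2067]), 'orientation': array([-179.929 ,   -0.0134,  157.0374]), 'ft_force': array([-0.3161,  0.4749,  0.538 ]), 'moment': array([ 0.0428, -0.0284, -0.0356]), 'gripper_width': 0.08855246222241728}
scene {'fovy': 47.71253115334926, 'cx': 280.86129144388275, 'cy': 218.19595710027357, 'T': array([[-0.7973,  0.3757, -0.4724,  1.1084],
       [ 0.6035,  0.4918, -0.6276,  0.6053],
       [-0.0035, -0.7855, -0.6188,  0.7418],
       [ 0.    ,  0.    ,  0.    ,  1.    ]])}
top {'fovy': 42.085809282879076, 'cx': 277.8620689706107, 'cy': 215.84290580579417, 'T': array([[-0.001 , -0.9974,  0.0726,  0.4916],
       [-1.    ,  0.0016,  0.0082, -0.0701],
       [-0.0083, -0.0726, -0.9973,  1.6419],
       [ 0.    ,  0.    ,  0.    ,  1.    ]])}
wrist {'fovy': 71.13384248333321, 'cx': 281.4025910429261, 'cy': 208.12628619281548, 'tool_from_camera': array([[ 0.0004, -0.9583, -0.2859,  0.0733],
       [ 1.    ,  0.0004,  0.0001, -0.0004],
       [ 0.0001, -0.2859,  0.9583, -0.1769],
       [ 0.    ,  0.    ,  0.    ,  1.    ]])}
```

View pics/top0.png

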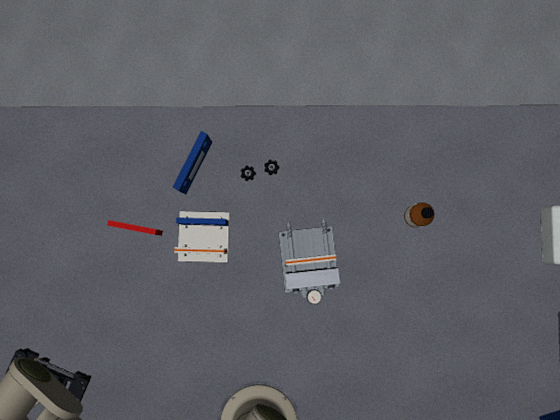

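View pics/scene0.png

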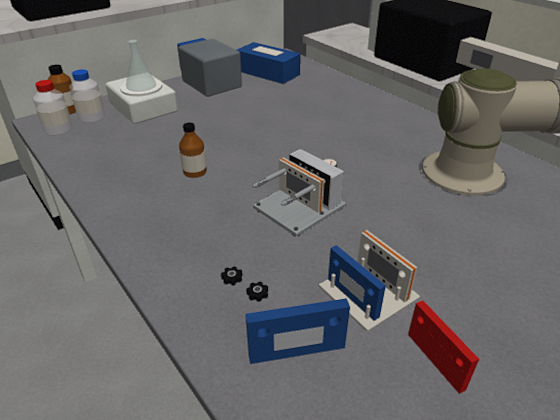

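The top view shows the blue plate at (202,221) in the rack with the spare stripe at (202,250), rod tips near (289,224) and (323,222), and the hanging cassette at (311,260).

There are three candidates for the end plate. In the scene view these are the small blue plate in the rack at (356,283), a larger blue plate standing free at (298,330), and a red plate at (443,345). The small blue plate in the rack fits, because it isn't red and is the smaller of the blues. I'll confirm that with close wrist views.

```bash
cat > h.py <<'E'
from bench import arm
import cv2,numpy as np
from scipy.spatial.transform import Rotation as Ro
np.set_printoptions(precision=4,suppress=True)
def cam(name):
    m=arm.camera_model(name); f=210/np.tan(np.radians(m["fovy"]/2))
    if name=="wrist":
        s=arm.sense(); T=np.eye(4); T[:3,:3]=Ro.from_euler("xyz",s["orientation"],degrees=True).as_matrix(); T[:3,3]=s["tool_pos"]
        T=T@m["tool_from_camera"]
    else: T=m["T"]
    return f,m["cx"],m["cy"],T
def px2w(c,uv,z):
    f,cx,cy,T=c; uv=np.atleast_2d(np.array(uv,float))
    d=np.c_[(uv[:,0]-cx)/f,(uv[:,1]-cy)/f,np.ones(len(uv))]@T[:3,:3].T
    return T[:3,3]+d*((z-T[2,3])/d[:,2])[:,None]
def snap(name,fn):
    c=cam(name); im=arm.grab_frame(name); cv2.imwrite(f"pics/{fn}.png",im[:,:,::-1]); np.save(f"pics/{fn}.npy",np.array(c,dtype=object),allow_pickle=True)
    return c,im
def load(fn): return tuple(np.load(f"pics/{fn}.npy",allow_pickle=True)),cv2.imread(f"pics/{fn}.png")[:,:,::-1]
E
python3 - <<'E'
from h import *
c=cam("top")
p=px2w(c,[[176,221],[228,222]],.098); t=px2w(c,[[289,224],[323,222]],.097)
print(p,t)
m=p.mean(0); r=t.mean(0)
arm.move_pose([m[0],m[1],.21],[180,0,90]); snap("wrist","w_plate")
arm.move_pose([r[0],r[1],.21],[180,0,90]); snap("wrist","w_rods")
print(arm.sense()["time_s"],arm.sense()["tool_pos"])
a=cv2.imread("pics/w_plate.png");b=cv2.imread("pics/w_rods.png")
cv2.imwrite("pics/both.png",cv2.resize(np.vstack([a,b]),None,fx=.71,fy=.71,interpolation=cv2.INTER_AREA))
E
```

```text
[[0.5898 0.2317 0.098 ]
 [0.5867 0.084  0.098 ]] [[ 0.5808 -0.089   0.097 ]
 [ 0.5863 -0.1853  0.097 ]]
3.2083 [ 0.5839 -0.1357  0.2101]
```

View pics/both.png

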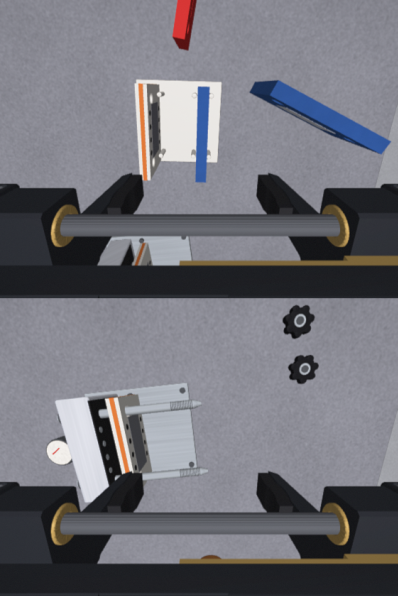

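The wrist view shows the small blue plate in the rack at about (286,190) full-size, beside the spare's orange stripe. The larger blue plate lies outside the rack at (450,165) and the red one at (260,30). The second view shows the rods yawed about +5°, with tips near (282,150) and (291,243). Next I'll mask the plate and enlarge both.

Run:
```python
from h import *
c,im=load("w_plate"); hsv=cv2.cvtColor(im,cv2.COLOR_RGB2HSV)
m=cv2.inRange(hsv,(100,120,60),(125,255,255)); n,l,st,ce=cv2.connectedComponentsWithStats(m)
for i in range(1,n):
    if st[i,4]>300:
        pts=np.argwhere(l==i)[:,::-1].astype(np.float32); r=cv2.minAreaRect(pts); b=cv2.boxPoints(r); print(st[i],r); 
        w=px2w(c,b,.098); print(w[:,:2],w.mean(0), np.linalg.norm(w[1]-w[0]),np.linalg.norm(w[2]-w[1]))
c2,im2=load("w_rods")
a=cv2.resize(im[100:275,170:330],None,fx=3.4,fy=3.4,interpolation=cv2.INTER_CUBIC)[:,:,::-1]
b=cv2.resize(im2[110:290,110:310],None,fx=4,fy=4,interpolation=cv2.INTER_CUBIC)[:595,:,::-1] if 0 else cv2.resize(im2[130:275,110:310],None,fx=4,fy=4,interpolation=cv2.INTER_CUBIC)[:,:,::-1]
cv2.imwrite("pics/ca.png",a);cv2.imwrite("pics/cb.png",b)
```

```text
[ 352  113  198  104 5584] ((451.3460388183594, 162.84002685546875), (207.48348999023438, 33.2431526184082), 27.672077178955078)
[[0.6549 0.2241]
 [0.6673 0.2505]
 [0.8617 0.159 ]
 [0.8539 0.1272]] [0.7595 0.1902 0.098 ] 0.02913307044518551 0.21483358537428388
[ 275  122   20  135 1967] ((284.11163330078125, 188.98562622070312), (15.544896125793457, 133.72312927246094), 2.121096611022949)
[[0.5802 0.0925]
 [0.5856 0.2308]
 [0.6002 0.2303]
 [0.5969 0.0919]] [0.5907 0.1614 0.098 ] 0.13843024380894406 0.014683417093451914
```

View pics/ca.png

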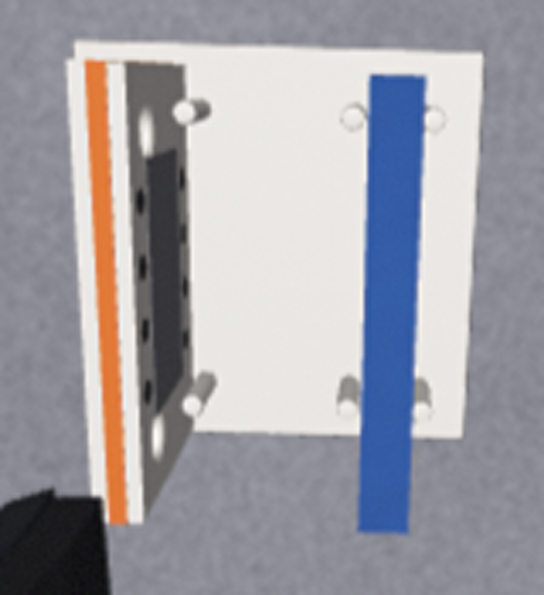

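View pics/cb.png

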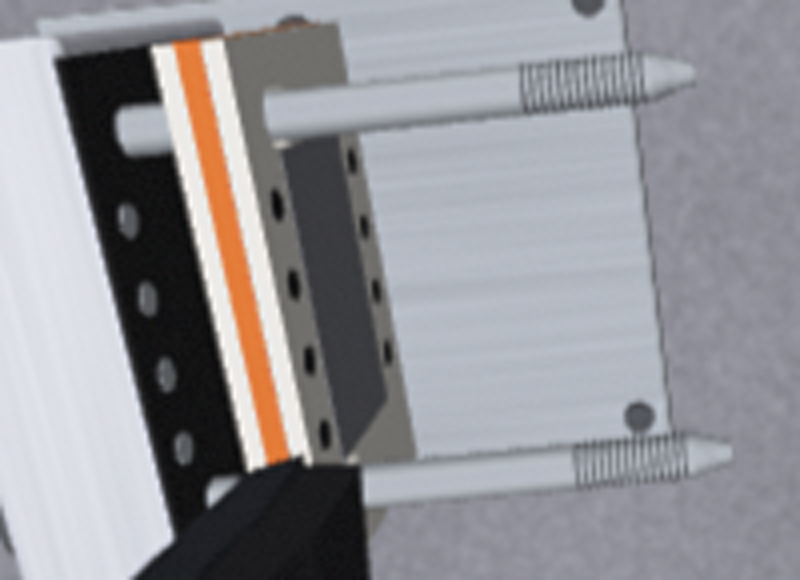

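The crop confirms the meant part: the blue plate stands between four rack posts, mask box centre (284.1,189.0). Rod noses are at crop (695,72) and (733,453), and the cassette hangs part-way off the gasket.

Run:
```python
from h import *
c,im=load("w_plate"); hsv=cv2.cvtColor(im,cv2.COLOR_RGB2HSV)
m=cv2.inRange(hsv,(100,120,60),(125,255,255)); m[:,:270]=0;m[:,300:]=0
v=np.arange(125,254); u=np.array([np.nonzero(m[r])[0].mean() for r in v])
w=px2w(c,np.c_[u,v],.098); k=np.polyfit(w[:,1],w[:,0],1); print("plate yaw",-np.degrees(np.arctan(k[0])))
ends=px2w(c,[[284,121.5],[284,256.5]],.098)[:,1]; print("y ends",ends,ends.mean(),"x",np.polyval(k,ends.mean()),c[3][:3,3])
c,_=load("w_rods")
o=lambda l: px2w(c,np.array(l)/4+[110-.375,130-.375],.097)
U=o([[275,115],[540,87],[640,79],[695,72]]);L=o([[365,488],[580,467],[685,455],[733,453]])
for q in(U,L): print(q[:,:2],np.degrees(np.polyfit(q[:,0],q[:,1],1)[0]))
d=U[3]-L[3]; print("tips",(U[3]+L[3])/2,np.linalg.norm(d),np.degrees(np.arctan2(-d[0],d[1])))
st=o([[190,42],[278,462]])+0; st=px2w(c,np.array([[190,42],[278,462]])/4+[110,130],.120); d=st[0]-st[1]; print("cass stripe",st,np.degrees(np.arctan2(-d[0],d[1])))
```

```text
plate yaw -1.448392427549171
y ends [0.2312 0.0914] 0.16127783621113895 x 0.5908945886918588 [0.5879 0.232  0.387 ]
[[ 0.4831 -0.0984]
 [ 0.5483 -0.0915]
 [ 0.5726 -0.0896]
 [ 0.586  -0.0879]] 5.792746129307137
[[ 0.4975 -0.1982]
 [ 0.5556 -0.192 ]
 [ 0.5837 -0.1885]
 [ 0.5965 -0.1879]] 6.174058031247863
tips [ 0.5912 -0.1379  0.097 ] 0.10053246703780469 6.000844817234376
cass stripe [[ 0.4741 -0.0799  0.12  ]
 [ 0.4838 -0.1809  0.12  ]] 5.473614639457315
```

Run:
```python
from h import *
X,Y=.5909,.1613; yw=90-1.45
arm.move_gripper(.045,40)
arm.move_pose([X,Y,.16],[180,0,yw])
print(arm.servo_line([X,Y,.067],velocity=.08,force_limit=10), arm.sense()["tool_pos"])
arm.move_gripper(0,40); s=arm.sense(); print(s["gripper_width"],s["tool_pos"],s["ft_force"],s["moment"])
print(arm.servo_line([X,Y,.18],velocity=.08)); s=arm.sense(); print(s["gripper_width"],s["ft_force"],s["moment"])
t=np.array([.5912,-.1379]);d=np.array([np.cos(np.radians(6)),np.sin(np.radians(6))])
p=t+.045*d
arm.move_pose([*p,.18],[180,0,96])
arm.servo_line([*p,.091],velocity=.1); s=arm.sense(); print(s["time_s"],s["tool_pos"],s["orientation"],s["gripper_width"])
snap("wrist","w_pre"); snap("scene","s_pre")
a=cv2.imread("pics/w_pre.png");b=cv2.imread("pics/s_pre.png")
b=cv2.resize(b[110:260,200:400],(560,420),interpolation=cv2.INTER_CUBIC)
cv2.imwrite("pics/pre.png",cv2.resize(np.vstack([a,b]),None,fx=.71,fy=.71,interpolation=cv2.INTER_AREA))
```

```text
False [0.5912 0.1614 0.0676]
0.0002663828785643746 [0.5909 0.1613 0.067 ] [-0.1194  0.4543  0.0012] [-0.0196 -0.0083  0.0564]
False
0.00014328932703032004 [-0.5095 -0.1572 -0.2544] [-0.0394  0.054   0.0211]
10.975 [ 0.6363 -0.1333  0.0918] [179.9328   0.0343  96.0035] 0.0006199157825394492
```

View pics/pre.png

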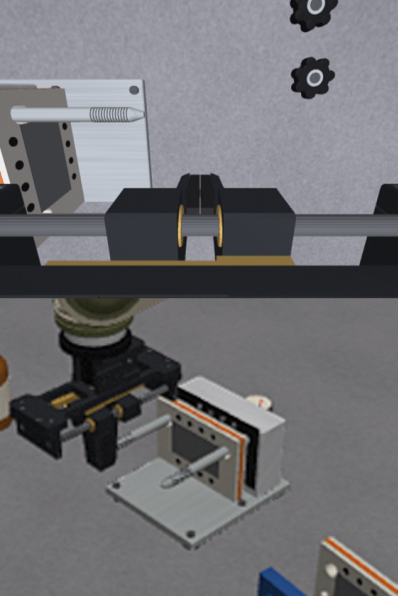

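The gripper closed to 0 mm, so the grasp missed. The pre-insert picture shows empty fingers and the blue plate still in the rack at the bottom. I'll check its state before retrying.

Run:
```python
from h import *
t=np.array([.5912,-.1379])
arm.servo_line([.6363,-.1333,.2],velocity=.15)
arm.move_gripper(.06)
arm.move_pose([.59,.1557,.21],[180,0,90]); snap("wrist","w_p2"); print(arm.sense()["time_s"],arm.sense()["tool_pos"])
a=cv2.imread("pics/scene0.png")[210:340,300:440];b=cv2.imread("pics/s_pre.png")[210:340,300:440]
w=cv2.imread("pics/w_p2.png")[80:280,130:350]
top=cv2.resize(np.hstack([a,b]),(800,371),interpolation=cv2.INTER_CUBIC)
cv2.imwrite("pics/cmp.png",top); cv2.imwrite("pics/w2c.png",cv2.resize(w,None,fx=2.8,fy=2.8))
```

```text
14.1 [0.5905 0.1544 0.2098]
```

View pics/cmp.png

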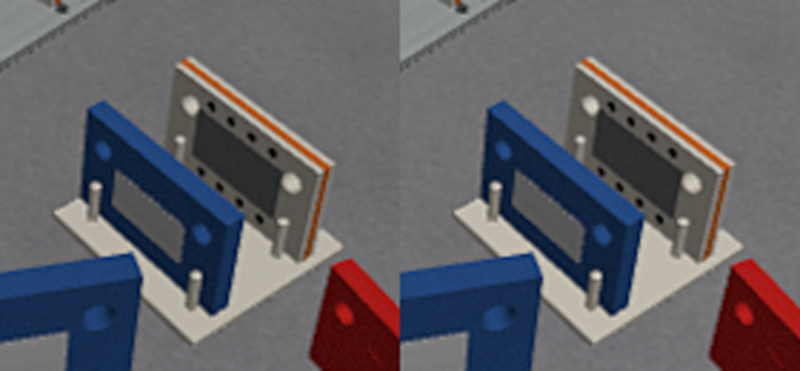

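The plate stands untouched in the rack, identical before and after. I'll check for consistency by projecting the estimates and the TCP into each view.

Run:
```python
from h import *
def proj(c,P):
    f,cx,cy,T=c; q=np.linalg.inv(T)@np.r_[P,1]; return np.array([f*q[0]/q[2]+cx,f*q[1]/q[2]+cy])
s=cam("scene");t=cam("top");w,_=load("w_p2"); pre,_=load("w_pre")
for n,P in dict(plate=[.5909,.1613,.098],pA=[.5926,.2312,.098],pB=[.589,.0914,.098],pBlow=[.589,.0914,.008],tcp_pre=[.6363,-.1333,.0918],tipU=[.586,-.0879,.097],tipL=[.5965,-.1879,.097],nose=[.5909,.1613,.067]).items(): print(n,"scene",proj(s,P),"top",proj(t,P),"w2",proj(w,P),"wpre",proj(pre,P))
```

```text
plate scene [356.5689 266.1229] top [200.7927 220.5612] w2 [281.5827 189.4726] wpre [ 238.6158 -573.7071]
pA scene [382.5396 287.5268] top [176.2054 220.0016] w2 [283.369 116.775] wpre [  261.3624 -1015.5083]
pB scene [333.0732 246.6586] top [225.4017 221.1917] w2 [279.8366 252.9597] wpre [ 222.9641 -279.38  ]
pBlow scene [330.3747 277.9574] top [228.5252 223.075 ] w2 [280.159 224.526] wpre [ 247.3497 -111.4162]
tcp_pre scene [251.6117 205.1373] top [304.4888 204.646 ] w2 [316.1994 407.2674] wpre [281.0248 238.3274]
tipU scene [281.0474 204.7529] top [288.624  222.1729] w2 [277.7366 383.485 ] wpre [203.2217 161.3194]
tipL scene [252.3763 186.5718] top [323.8934 218.4221] w2 [285.814  441.7864] wpre [214.4071 309.7556]
nose scene [355.08   277.4381] top [202.3898 221.2461] w2 [281.5604 183.1705] wpre [ 248.3859 -413.7042]
```

View pics/w2c.png

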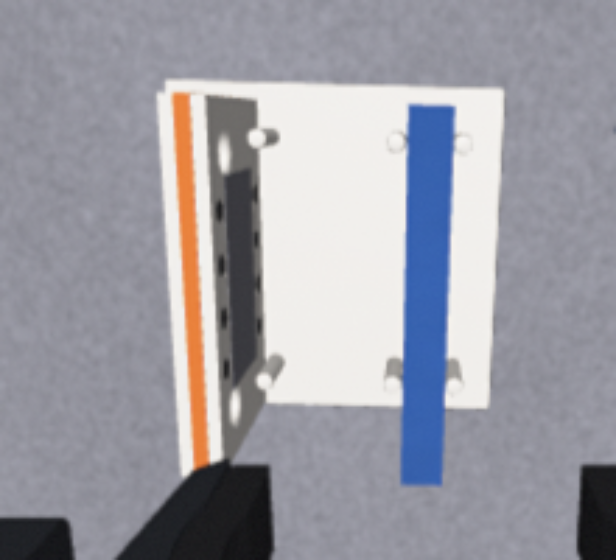

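All projections of the plate agree, so its position is right. The shut fingertips don't fit, though. In both the scene view (250,196, against 205 predicted) and the wrist view (row ~245), they appear about 30 mm short of the stated TCP. I'll check this by a light touch of the shut fingers on the plate's top edge (z = 98 mm).

Run:
```python
from h import *
X,Y=.5909,.1613; yw=90-1.45
arm.move_gripper(0,40)
arm.move_pose([X,Y,.11],[180,0,yw]); print(arm.sense()["tool_pos"])
h=arm.servo_line([X,Y,.045],velocity=.03,force_limit=5); s=arm.sense(); z=s["tool_pos"][2]; print(h,z,s["ft_force"],s["time_s"])
arm.servo_line([X,Y,.11],velocity=.15)
snap("wrist","w_p3"); print(arm.sense()["time_s"])
```

```text
[0.5915 0.1613 0.1112]
True 0.06698471889072875 [1.2377 0.3555 6.4136] 16.9083
17.4
```

Contact came at TCP z = 67 mm, so the real fingertips sit about 31 mm behind the stated TCP. I'll grasp again with that correction.

Run:
```python
from h import *
X,Y=.5909,.1613; yw=90-1.45
arm.move_gripper(.045,40)
print(arm.servo_line([X,Y,.040],velocity=.08,force_limit=10), arm.sense()["tool_pos"])
arm.move_gripper(0,40); s=arm.sense(); print(s["gripper_width"],s["tool_pos"],s["ft_force"],s["moment"])
if s["gripper_width"]<.012: raise SystemExit
arm.servo_line([X,Y,.15],velocity=.1); s=arm.sense(); print(s["gripper_width"],s["ft_force"],s["moment"])
t=np.array([.5912,-.1379]);d=np.array([np.cos(np.radians(6)),np.sin(np.radians(6))])
p=t+.045*d
arm.move_pose([*p,.15],[180,0,96])
arm.servo_line([*p,.064],velocity=.1); s=arm.sense(); print(s["time_s"],s["tool_pos"],s["orientation"],s["gripper_width"],s["ft_force"],s["moment"])
snap("wrist","w_pre2"); snap("scene","s_pre2")
a=cv2.imread("pics/w_pre2.png");b=cv2.imread("pics/s_pre2.png")
b=cv2.resize(b[110:260,200:400],(560,420),interpolation=cv2.INTER_CUBIC)
cv2.imwrite("pics/pre2.png",cv2.resize(np.vstack([a,b]),None,fx=.71,fy=.71,interpolation=cv2.INTER_AREA))
```

```text
False [0.5913 0.1613 0.0406]
0.015335821918582524 [0.5909 0.1613 0.0401] [-0.4663  0.4563  1.4885] [-0.1014  0.2062 -0.0204]
0.0153257631682346 [ 0.1659  0.0887 -4.1748] [-0.0674  0.0951 -0.0294]
23.1667 [ 0.6364 -0.1334  0.0649] [179.9229   0.0431  96.0016] 0.016156471684493672 [ 0.0374  0.2656 -4.8586] [-0.0746  0.0479  0.0736]
```

View pics/pre2.png

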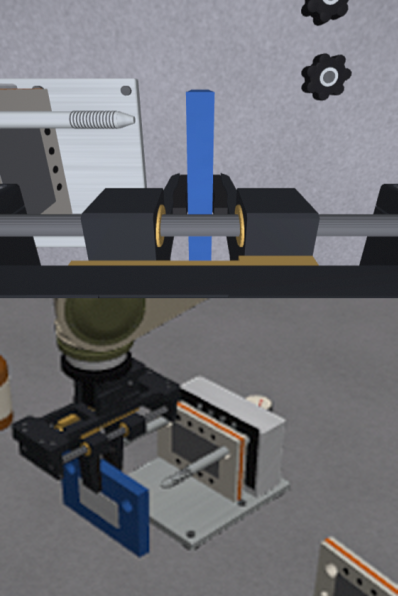

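The plate is held (15.3 mm opening, 4.9 N weight), upright and facing the rods, and its top end is at full-size (282,128). Before threading I'll check the plate's end against the rod in this picture.

Run:
```python
from h import *
c,im=load("w_pre2"); hsv=cv2.cvtColor(im,cv2.COLOR_RGB2HSV)
m=cv2.inRange(hsv,(100,120,60),(125,255,255)); m[:,:240]=0;m[:,330:]=0
vs=np.nonzero(m[:,275:290].sum(1))[0].min(); r=np.arange(vs+4,vs+100); u=[np.nonzero(m[q])[0].mean() for q in r]
print(vs, [(q,np.nonzero(m[q])[0].min(),np.nonzero(m[q])[0].max()) for q in (vs+2,vs+50,vs+100)])
zt=c[3][2,3]
w=px2w(c,np.c_[u,r],.123); print("yaw",-np.degrees(np.arctan(np.polyfit(w[:,1],w[:,0],1)[0])))
e=px2w(c,[[282,vs-.5]],.123)[0]
g=cv2.cvtColor(im,cv2.COLOR_RGB2GRAY).astype(int)
for cu in(70,90,165,180,184,188): print(cu,g[145:195,cu])
R=Ro.from_euler("z",6,degrees=True).as_matrix()
o=np.array([.5912,-.1379,0]); print("plate end local",R.T@(e-o))
for q in([189,169],): print("tipU local",R.T@(px2w(c,[q],.097)[0]-o))
```

```text
127 [(np.int64(129), np.int64(263), np.int64(300)), (np.int64(177), np.int64(263), np.int64(300)), (np.int64(227), np.int64(264), np.int64(299))]
yaw 5.953239768919993
70 [135 132 129 126 123 119 119 119 120 121 120 131 155 173 186 197 203 204
 204 203 201 202 202 202 203 204 203 203 198 193 184 174 164 151 133 115
  99  72  51  43  40  42  47  66  96 120 122 120 121 120]
90 [193 196 198 197 196 195 194 195 193 194 196 180 158 173 186 197 203 204
 203 202 204 203 203 203 204 204 204 202 200 191 184 175 163 150 132 140
 175 190 194 195 196 198 201 201 196 196 198 202 204 203]
165 [201 204 205 202 198 198 198 201 201 201 200 182 158 172 183 181 182 195
 200 204 203 202 202 202 204 202 198 191 179 171 175 170 163 150 132 123
 161 195 198 198 197 197 199 200 198 198 198 201 204 202]
180 [202 207 207 203 201 201 200 202 202 202 203 201 202 202 199 181 158 163
 180 192 200 203 204 203 202 196 188 182 170 146 127 135 173 201 203 201
 198 199 199 199 199 199 200 201 201 200 198 201 204 203]
184 [203 206 206 204 199 199 201 202 203 202 202 203 202 202 200 198 191 173
 163 178 193 201 201 201 198 193 184 172 151 127 156 198 201 203 202 201
 199 199 199 199 198 197 200 202 199 199 197 201 203 202]
188 [203 207 207 205 201 200 201 202 203 202 203 203 204 202 200 197 199 199
 175 117 100  98 101 101 101 104 116 125 131 170 202 202 200 204 203 201
 200 199 198 199 199 198 199 201 200 197 197 201 203 202]
plate end local [0.0458 0.0708 0.123 ]
tipU local [-0.0001  0.05    0.097 ]
```

The hole is 50.8 mm from mid and the rod 50.3 mm, and the yaws agree within 0.1°. Now threading under a force limit.

Run:
```python
from h import *
t=np.array([.5912,-.1379]);d=np.array([np.cos(np.radians(6)),np.sin(np.radians(6))])
for l,v in((0.01,.08),(-.048,.05)):
    h=arm.servo_line([*(t+l*d),.064],velocity=v,force_limit=12); s=arm.sense(); print(l,h,s["tool_pos"],s["ft_force"],s["moment"],s["gripper_width"],s["time_s"])
    if h: raise SystemExit
p=t-.048*d
arm.servo_line([*p,.0615],velocity=.02,force_limit=8); s=arm.sense(); print(s["tool_pos"],s["ft_force"],s["moment"])
arm.move_gripper(.035); arm.hold(.2)
arm.servo_line([*p,.15],velocity=.12); s=arm.sense(); print(s["time_s"],s["ft_force"])
snap("scene","s_hung")
b=cv2.imread("pics/s_hung.png"); cv2.imwrite("pics/hung.png",cv2.resize(b[120:270,200:400],(700,525),interpolation=cv2.INTER_CUBIC))
```

```text
0.01 False [ 0.6016 -0.137   0.0644] [-0.2     0.5754 -4.7877] [-0.0481  0.1032  0.0191] 0.015768803285720206 23.85
-0.048 False [ 0.5437 -0.1429  0.064 ] [-0.8388  0.3328 -4.8347] [-0.0793  0.0605 -0.0637] 0.01554619228675452 25.1583
[ 0.5439 -0.143   0.062 ] [-0.4929  0.4535  4.9375] [0.0198 0.1829 0.031 ]
26.9333 [ 0.0308  0.1128 -0.7336]
```

View pics/hung.png

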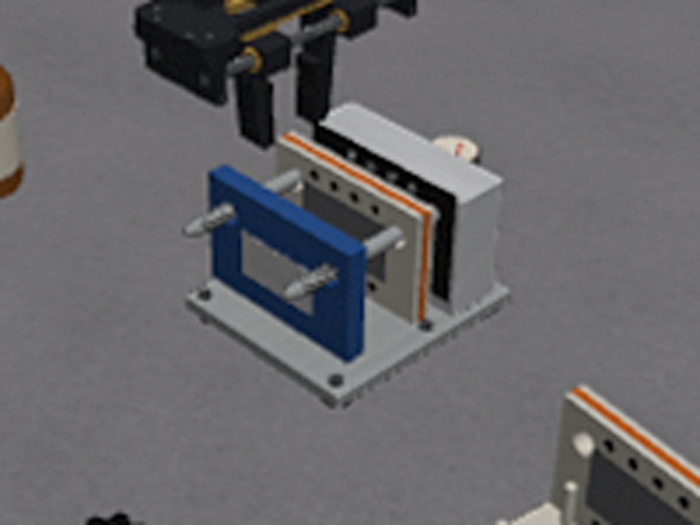

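The picture shows the end plate hanging on both rods, with rod noses through it at (190,228) and (292,292). The cassette is still off the gasket. Next I'll turn the gripper so its two fingers straddle mid-width, and push from outside.

Run:
```python
from h import *
t=np.array([.5912,-.1379]);d=np.array([np.cos(np.radians(6)),np.sin(np.radians(6))])
L=lambda s:(np.array(s["tool_pos"][:2])-t)@d
arm.move_gripper(.04)
a=t-.005*d
arm.move_pose([*a,.15],[180,0,6])
print(arm.servo_line([*a,.060],velocity=.12,force_limit=10))
h=arm.servo_line([*(t-.108*d),.060],velocity=.04,force_limit=12); s=arm.sense(); print(h,L(s),s["tool_pos"],s["ft_force"],s["moment"],s["time_s"])
arm.hold(.3); s=arm.sense(); print(L(s),s["ft_force"])
b=np.array(s["tool_pos"][:2])+.03*d
arm.servo_line([*b,.060],velocity=.08); arm.servo_line([*b,.17],velocity=.15)
c,_=snap("wrist","w_end"); snap("scene","s_end"); print(arm.sense()["time_s"],arm.sense()["tool_pos"])
w=cv2.imread("pics/w_end.png");sc=cv2.imread("pics/s_end.png")
sc=cv2.resize(sc[120:270,200:400],(560,420),interpolation=cv2.INTER_CUBIC)
cv2.imwrite("pics/end.png",cv2.resize(np.vstack([w,sc]),None,fx=.71,fy=.71,interpolation=cv2.INTER_AREA))
```

```text
False
True -0.09784319383904569 [ 0.4939 -0.1482  0.0602] [1.3048 1.4174 1.6092] [ 0.1711 -0.1968  0.0793] 31.6667
-0.09783041555949981 [ 0.784  -0.3314  0.5177]
33.4667 [ 0.5233 -0.1448  0.169 ]
```

View pics/end.png

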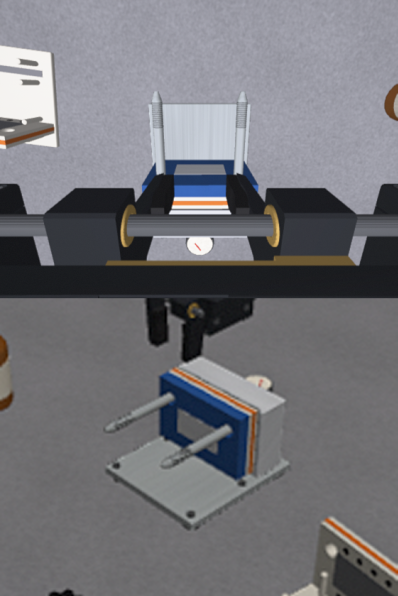

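The end view shows the end plate, striped cassette and manifold stacked with no visible gap, and both rods protruding evenly. The push stopped 1 mm short of my estimate, so I'll press once more a bit harder to confirm it's bottomed out, then look closely.

Run:
```python
from h import *
t=np.array([.5912,-.1379]);d=np.array([np.cos(np.radians(6)),np.sin(np.radians(6))])
L=lambda s:(np.array(s["tool_pos"][:2])-t)@d
b=t-.075*d
arm.servo_line([*b,.060],velocity=.15,force_limit=10)
h=arm.servo_line([*(t-.108*d),.060],velocity=.03,force_limit=25); s=arm.sense(); print(h,L(s),s["ft_force"],s["time_s"])
arm.servo_line([*b,.060],velocity=.08); arm.servo_line([*b,.15],velocity=.15)
arm.move_pose([.56,.0,.25],[180,0,90])
snap("scene","s_end2"); snap("wrist","w_end2");snap("top","t_end"); print(arm.sense()["time_s"])
sc=cv2.imread("pics/s_end2.png"); w=cv2.imread("pics/t_end.png")
cv2.imwrite("pics/end2.png",np.hstack([cv2.resize(sc[155:235,245:355],(550,400),interpolation=cv2.INTER_CUBIC),cv2.resize(w[200:310,270:350],(250,344),interpolation=cv2.INTER_CUBIC) if 0 else cv2.copyMakeBorder(cv2.resize(w[200:310,280:345],(236,400),interpolation=cv2.INTER_CUBIC),0,0,0,0,cv2.BORDER_CONSTANT)]))
```

```text
True -0.09741118197507954 [3.2493 1.5821 0.7661] 35.1417
37.5667
```

View pics/end2.png

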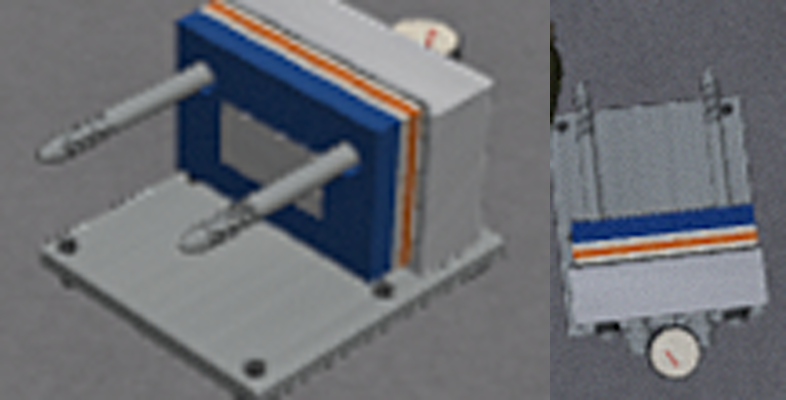

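The pack is closed and square in both views: blue plate, striped cassette and thin gasket are stacked against the manifold without gaps. The 25 N push stopped at the same place. Handing in.

Run:
```python
from bench import arm
import cv2,numpy as np
a=cv2.imread("pics/top0.png").astype(int);b=cv2.imread("pics/t_end.png").astype(int)
d=abs(a-b).max(2)
for n,(x,y) in dict(nutA=(248,173),nutB=(272,167),bottle=(420,214),spare=(202,250)).items(): print(n,(d[y-9:y+9,x-9:x+9]>40).sum())
arm.close_job()
```

```text
nutA 0
nutB 0
bottle 0
spare 22
the job is handed in; nothing more can be done
```

Run:
```python
import cv2,numpy as np
for f in("top0","t_end","scene0","s_end2"):
    h=cv2.cvtColor(cv2.imread(f"pics/{f}.png"),cv2.COLOR_BGR2HSV); m=cv2.inRange(h,(5,120,120),(20,255,255))
    r=(slice(235,262),slice(165,240)) if f[0]=="t" else (slice(225,310),slice(340,430))
    p=np.argwhere(m[r]); print(f,len(p),p.mean(0),p.min(0),p.max(0))
```

```text
top0 86 [15.09302326 34.15116279] [14  9] [16 58]
t_end 58 [14.89655172 26.25862069] [14  9] [16 58]
scene0 143 [28.17482517 51.76223776] [ 6 24] [74 74]
s_end2 163 [32.3006135  53.97546012] [ 6 24] [74 74]
```

The job is handed in at about 38 s of the 58 s limit. The blue end plate is threaded on both tie rods the same way up, with the cassette pushed against the gasket and the plate against the cassette.

- **Missed first grasp:** The first grasp closed on air above the plate. A light touch of about 6 N on the plate's top edge showed the fingertips sit about 31 mm behind the stated TCP. I corrected for that and the second grasp held.
- **Threading:** A check before threading put hole and rod within 0.5 mm of each other. The plate went on with less than 1 N of sideways force.
- **Closing the pack:** I pushed with two fingers from outside. The 12 N push stopped 1.2 mm short of my estimate and a 25 N push about 1.6 mm short. I put the difference down to calibration error (about 2 mm), but did not measure the gap independently. The last scene and top pictures show the plate, cassette and gasket square with no visible gap.
- **Undisturbed parts:** The nuts and bottle show no pixel change. The check at the spare cassette did flag 22 changed pixels. Its stripe still covers the same extents in both cameras, so I believe this was shading or the arm in view rather than movement.

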